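Make up the jam-pot order and the egg-cup order

ROBOT

A 6-joint arm with a two-finger parallel gripper is mounted at the origin on the work surface. World frame = base frame: x ahead of the robot, y to its left, z up, the work surface at z = 0. Lengths are in mm, angles in rad, forces in N, time in s.
With the tool pointing down it reaches from about 275 to 1000 mm from the base axis. Payload 8.4 kg.
Tool frame: the origin (TCP) lies at the very end of the fingers, on their centre line; the grasp point (between the pads) lies 19 mm behind it; x points along the fingers, y is the direction in which the jaws open and shut, and the axes are right-handed (so a half turn about x gives the same grasp; the last joint's range is limited). The gripper opens to 85 mm and grips with 20 to 120 N. Pads are 22 mm wide; open, the fingers measure 114 mm over their backs; the gripper's body (76 mm by 85 mm) begins 54 mm behind the grasp point. The pads swing forward as they close: fully open they stand 13 mm farther back than shut.
Start: joints at [1.271, 0.353, 1.633, -0, 1.155, -0.002], TCP at [183.385, 597.493, 231.281] pointing down, gripper open.
Joint ranges: [-2.63, 2.63], [-0.92, 2.1], [0.06, 2.66], [-1.3, 4.44], [0, 2.69], [-3.02, 3.02]. Speed limits (rad/s): [2.22, 2.22, 2.79, 3.14, 3.14, 3.14].

INTERFACE

Orientations are given as [roll, pitch, yaw] about the fixed x, y, z axes, in that order (R = Rz(yaw) Ry(pitch) Rx(roll)).
In Python, from rig import r, grab_frame, camera_params, sign_off gives the robot as it stands.
- The arm moves only by the tool drive_tool, never from a script. Its argument "rows" is one flat list of numbers, 7 for each row, row after row: the shift along the tool's x, y, z in mm, then the turn, a rotation vector about the tool's x, y, z in degrees, then the opening in per cent of the stroke, from 0 (shut) to 100 (fully open). In form: [x, y, z, rx, ry, rz, fingers, x, y, z, rx, ry, rz, fingers, ...]. A call has 1 to 10 rows; each row is the pose to reach, as a shift and turn from the pose measured when the call began, along the tool's axes at that moment; what a row does not reach only later rows make up. A row lasts 1/8 s, in which the tool goes at most 62.5 mm and 10.7 degrees, less where a joint would pass 70% of its speed; a pose out of reach is approached as far as the arm can. A call with a gripper value outside its range is refused whole. The fingers move at their own pace and stop on an object; "newtons" is the grip in N (left out, the last holds). Time passes only in rows, so rows that repeat a pose let the fingers close. It gives the time, the measured TCP pose, the force and the opening at its end, in the units of the state.
- r.sense(): the state, without advancing time (a new reading comes with each control period).
- grab_frame(name): name is "scene" or "top"; returns the picture (420x560x3 uint8, red, green, blue); there is no depth.
- camera_params(name): a dict with "vertical_fov" (degrees; the focal length in pixels is half the picture's height over the tangent of half this angle, whatever the lens; pixels are square), "cx", "cy" (the principal point, pixels), "pose" (4x4, takes a point from camera to world coordinates). Camera axes: x right, y down, z forward; pixel columns grow to the right and rows downward; lengths in mm; the calibration is good to about 2 mm. A picture is of the moment at which its call begins. camera_params takes no time and is no camera call.
- sign_off(): hands the job in, once; it reports no verdict.
The state is a dict: "clock": time; "qpos": joint angles; "qvel": joint speeds; "joint_efforts": joint torques, N m; "eef_pos": TCP position; "tcp_rot": TCP orientation; "contact_force": force on the tool from outside, world axes, zero at the start; "wrist_torque": the same for the moment, N m; "opening": opening from 0.0 (shut) to 1.0 (fully open).
Only numpy, scipy, OpenCV 4.12 (cv2) and the standard library are available. Lean on these libraries where they do the work, as an engineer would, in place of code of your own. Each camera call takes 0.05 s, during which the arm holds its last target.

TASK

Make up two orders in the pottery. On the round wooden bat, stand the open jar in the middle and, once it stands there released, put on the wide lid that fits it so that it sits level; lay the wooden spreader flat on the bat beside the jar. In the plywood tray, stand the egg cup in the wider compartment and lay the pottery spoon flat in the narrower one; set everything down gently and leave the small spare lid, the blue mug and the brush pot where they are.

Things in the scene. Friction and masses are not known exactly. Their poses are not given: they have to be found in the camera images.
- bat: Target, fixed: round pale wooden potter's bat (disc), 260 mm across, 18 mm thick, lying on the table, with a thin dark ring 120 mm across drawn round its middle. Origin: centre of its underside (the top face is 18 mm above it), z up. Its place on the table changes sides with the tray.
- tray: Target, fixed: square plywood tray, 190 x 190 mm, walls 22 mm high and 5 mm thick, inner floor 6 mm above the table. A divider along y (x = -10 to -5 mm) makes two compartments 180 mm long: the narrower from x = -90 to -10 mm, the wider from x = -5 to +90 mm. Origin: centre of its underside. Yaw at most 0.35 rad: the narrower compartment is the one nearer the robot.
- jar: Straight-sided open bisque (pale unglazed) pot, 62 mm outside diameter, 60 mm tall, mouth 52 mm across (wall 5 mm), standing upright. Origin: centre of its underside, z up. 0.13 to 0.21 kg.
- lid: The jar's lid, the wide one: round, same bisque clay. From below: spigot 42 mm across, 8 mm high, that drops into the jar's mouth; disc 66 mm across, 6 mm thick; upright knob 20 mm across, 22 mm tall. It stands on its spigot, knob up. Origin: centre of the spigot's underside, z up; when seated it is 52 mm above the jar's origin. 0.06 to 0.09 kg.
- small_lid: Bystander: spare small lid of the same shape and clay, disc only 44 mm across, knob 14 mm across, 36 mm tall; it fits nothing here. Leave it alone. Origin: centre of its underside.
- eggcup: Bisque egg cup standing upright, 64 mm tall: foot 42 mm across, waist 22 mm, and from 30 mm to 64 mm up a straight-sided cup 47 mm across, open at the top. Origin: centre of its underside, z up. About 0.09 kg.
- spoon: Cream pottery spoon lying flat, 120 mm long along its x axis: straight handle 14 mm wide (y), 10 mm thick, from x = -60 to +28 mm; round bowl 36 mm across, 14 mm high, centred at x = +42 mm. Origin: on its underside, in the handle, near its centre of mass. Its x axis starts within 0.2 rad of world +y. 0.05 kg.
- spreader: Flat dark wooden jam spreader lying flat, 141 mm long along its x axis: handle 16 mm wide (y), 10 mm thick, from x = -68 to +6 mm; blade 26 mm wide, 6 mm thick, round-ended, to x = +73 mm. Origin: on its underside, in the handle, near its centre of mass; grip the handle at about x = -10 mm. Its x axis starts within 0.2 rad of world +y. 0.03 kg.
- mug: Bystander: blue glazed mug with a handle, 84 mm across, 85 mm tall. Leave it alone. Origin: centre of its underside.
- brush_pot: Bystander: white pot 76 mm across and 90 mm tall with five brushes standing in it up to about 175 mm high. Leave it alone. Origin: centre of its underside.
There are look-alikes about, which are no part of the job. Of the things that look like the spreader, take the one that is farthest to the robot's left at the start.

How it is judged:
By the outcome, as a careful person would: the job done as asked, in the order asked, and still so for the second after the job is handed in, with the robot touching nothing.
It also fails if it takes over 131 s, if anything falls off the work surface, if the arm or the gripper's body presses on something with over 40 N, if the wrist force passes 120 N, or if a joint passes its speed limit or range.

## Working session

There is one attempt and no reset: what is moved stays moved. The work goes in short steps, Python scripts to look and compute and a tool call to move; the robot and the scene stay as the last step left them, time stands still between calls to the robot, and variables do not carry over. Pictures are saved under pics/ and viewed, and the job is handed in when it is done.

Besides the shell and the picture viewer there is one more tool, called as name(argument=value, ...) on one line, values as JSON. drive_tool: Moves the arm, as the interface text tells. Its arguments: {"type":"object","properties":{"rows":{"type":"array","items":{"type":"number"}},"newtons":{"type":"number"}},"required":["rows"]}

```bash
mkdir -p pics; ls; python3 - <<'E'
from rig import r, grab_frame, camera_params
import cv2
for n in("scene","top"):
    im=grab_frame(n); cv2.imwrite(f"pics/{n}0.png",im[:,:,::-1]); p=camera_params(n); print(n,p)
print(r.sense())
E
```

```text
pics
scene {'vertical_fov': 43.976600261877735, 'cx': 280.6853366487656, 'cy': 197.89787921012075, 'pose': array([[-5.91937924e-01,  5.68464234e-01, -5.71364953e-01,
         1.24591918e+03],
       [ 8.05983455e-01,  4.17852936e-01, -4.19272696e-01,
         4.95085572e+02],
       [ 4.04990929e-04, -7.08694108e-01, -7.05515766e-01,
         9.00043841e+02],
       [ 0.00000000e+00,  0.00000000e+00,  0.00000000e+00,
         1.00000000e+00]])}
top {'vertical_fov': 43.60522482923539, 'cx': 271.35983558889916, 'cy': 208.88507753749204, 'pose': array([[ 2.05830300e-02, -9.98456797e-01,  5.15787033e-02,
         4.73841696e+02],
       [-9.99733121e-01, -2.00132331e-02,  1.15394176e-02,
        -3.29603239e+01],
       [-1.04893533e-02, -5.18024542e-02, -9.98602263e-01,
         1.39474961e+03],
       [ 0.00000000e+00,  0.00000000e+00,  0.00000000e+00,
         1.00000000e+00]])}
{'clock': 0.1, 'qpos': array([ 1.27060516e+00,  3.53580452e-01,  1.63406496e+00,  9.83727886e-06,
        1.15524384e+00, -2.40030088e-03]), 'qvel': array([ 0.00043861, -0.00147939, -0.00190357,  0.00034397, -0.00149307,
       -0.0021273 ]), 'joint_efforts': array([-3.34180286e-04, -6.06364775e+01, -3.42817998e+01, -2.33865791e-05,
        3.85793115e-03, -1.46833918e-05]), 'eef_pos': array([183.24608372, 597.06699278, 230.6335737 ]), 'tcp_rot': array([-1.58013382,  1.56949969, -1.87792866]), 'contact_force': array([-0.58393039,  0.67655443, -0.95712617]), 'wrist_torque': array([ 0.00160245, -0.04520914, -0.015211  ]), 'opening': 0.9994365506327997}
```

View pics/scene0.png

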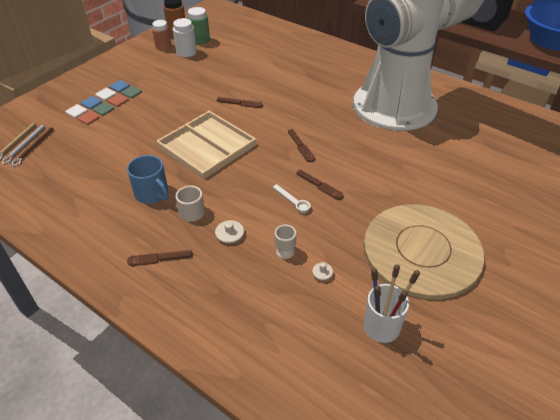

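View pics/top0.png

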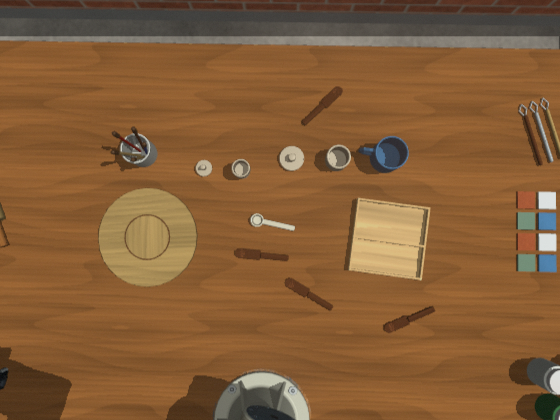

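```bash
python3 - <<'E'
import cv2,numpy as np
t=cv2.imread("pics/top0.png")
a=cv2.resize(t[190:270,0:80],(400,400),interpolation=cv2.INTER_CUBIC)
b=cv2.resize(t[235:315,230:340],(550,400),interpolation=cv2.INTER_CUBIC)[:,:400]
cv2.imwrite("pics/z1.png",np.hstack([a,b]))
b=cv2.resize(t[130:250,180:340],(800,600),interpolation=cv2.INTER_CUBIC)
cv2.imwrite("pics/z2.png",b)
E
```

```text
(no output)
```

View pics/z1.png

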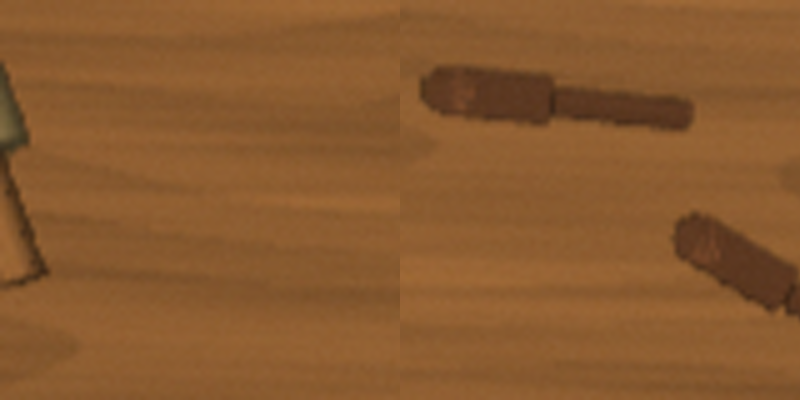

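View pics/z2.png

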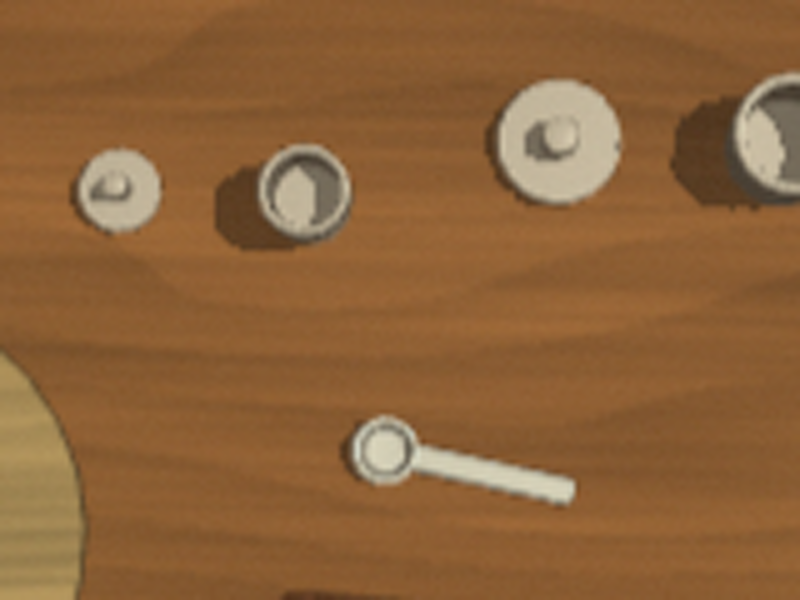

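```bash
cat > h.py <<'E'
import cv2,numpy as np
from rig import r, grab_frame, camera_params
from scipy.optimize import least_squares
from scipy.spatial.transform import Rotation as Ro
def cam(n):
    p=camera_params(n); return 210/np.tan(np.radians(p['vertical_fov'])/2),p['cx'],p['cy'],np.array(p['pose'])
def cast(n,px,z):
    f,cx,cy,T=cam(n); px=np.atleast_2d(px).astype(float)
    d=np.c_[(px[:,0]-cx)/f,(px[:,1]-cy)/f,np.ones(len(px))]@T[:3,:3].T
    o=T[:3,3]; s=(z-o[2])/d[:,2]; return (o+s[:,None]*d)[:,:2]
def proj(n,P):
    f,cx,cy,T=cam(n); q=(np.atleast_2d(P)-T[:3,3])@T[:3,:3]
    return np.c_[q[:,0]/q[:,2]*f+cx,q[:,1]/q[:,2]*f+cy]
def contour(mask,near,box=None):
    c,_=cv2.findContours(mask.astype(np.uint8),cv2.RETR_EXTERNAL,cv2.CHAIN_APPROX_NONE)
    c=[k[:,0,:] for k in c if len(k)>15]
    return min(c,key=lambda k:np.linalg.norm(k.mean(0)-near))
def circ(n,cnt,z,R,outward=True):
    P=cast(n,cnt,z); o=cam(n)[3][:2,3]; c=P.mean(0)
    for _ in range(6):
        Q=P
        if outward:
            u=(c-o)/np.linalg.norm(c-o); Q=P[(P-c)@u>-0.1*R]
        s=least_squares(lambda v:np.linalg.norm(Q-v[:2],axis=1)-v[2],[*c,R],loss='soft_l1',f_scale=1.); c=s.x[:2]
    return c,s.x[2],np.sqrt(np.mean(s.fun**2))
def pale(im):
    h=cv2.cvtColor(im,cv2.COLOR_RGB2HSV); return (h[...,1]<85)&(h[...,2]>60)
def dark(im):
    h=im.astype(int); return (h[...,0]<125)&(h[...,0]-h[...,2]>20)&(h[...,1]<68)
E
python3 - <<'E'
from h import *
ims={n:cv2.imread(f"pics/{n}0.png")[:,:,::-1] for n in("top","scene")}
O={'jar':((339,157),(190,204),60,31),'cup':((241,169),(285,242),64,23.5),'lid':((291,158),(230,232),14,33),'slid':((204,168),(323,272),14,22)}
for n in ims:
    m=pale(ims[n]); cv2.imwrite(f"pics/m_{n}.png",np.hstack([m*255]).astype(np.uint8))
    for k,v in O.items():
        c=contour(m,v[0 if n=="top" else 1]); print(n,k,len(c),circ(n,c,v[2],v[3]))
im=ims['top']
for p in [(339,157),(250,255),(148,200),(388,225),(240,190),(291,165)]: print(p,im[p[1],p[0]],cv2.cvtColor(im[p[1]:p[1]+1,p[0]:p[0]+1],cv2.COLOR_RGB2HSV))
E
```

```text
top jar 70 (array([ 680.89352471, -186.01277146]), np.float64(29.780951596228796), np.float64(0.6502160804249454))
top cup 51 (array([646.60084597,  63.55642176]), np.float64(22.082941819105077), np.float64(0.539541757739275))
top lid 69 (array([681.7928663 , -66.85666351]), np.float64(31.41072447985815), np.float64(0.7019514135510091))
top slid 44 (array([651.2963437 , 164.89525204]), np.float64(20.451174606393785), np.float64(0.5283838140263641))
scene jar 99 (array([ 681.67902495, -182.84711005]), np.float64(29.984980591640642), np.float64(0.9029465866259462))
scene cup 87 (array([645.79239352,  66.10353012]), np.float64(21.633997070823572), np.float64(0.6688776405846414))
scene lid 72 (array([682.38318466, -63.89700559]), np.float64(31.85300940811672), np.float64(0.7070539106090796))
scene slid 53 (array([650.43142654, 167.86826353]), np.float64(20.205806959163212), np.float64(0.7216575583062088))
(339, 157) [115 106  88] [[[ 20  60 115]]]
(250, 255) [91 56 31] [[[ 13 168  91]]]
(148, 200) [169 141  88] [[[ 20 122 169]]]
(388, 225) [219 185 127] [[[ 19 107 219]]]
(240, 190) [152 102  54] [[[ 15 164 152]]]
(291, 165) [198 185 158] [[[ 20  52 198]]]
```

View pics/m_top.png

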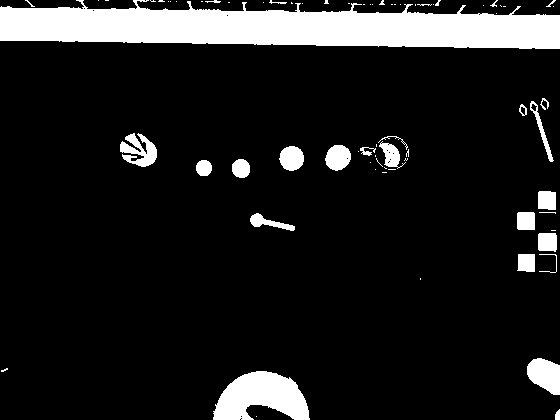

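View pics/m_scene.png

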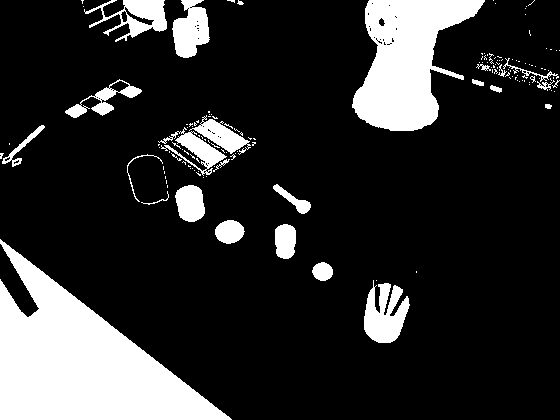

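```bash
cat >> h.py <<'E'
def pca(P):
    c=P.mean(0); w,v=np.linalg.eigh(np.cov((P-c).T)); return c,v[:,1]
E
python3 - <<'E'
from h import *
ims={n:cv2.imread(f"pics/{n}0.png")[:,:,::-1] for n in("top","scene")}
G={'top':dict(bat=(148,237),tray=(388,238),spoon=(272,222),spr=(262,255)),'scene':dict(bat=(424,249),tray=(207,143),spoon=(292,199),spr=(319,184))}
for n,im in ims.items():
    h=cv2.cvtColor(im,cv2.COLOR_RGB2HSV)
    mb=((h[...,1]<155)&(h[...,2]>95)&(h[...,0]>=16)).astype(np.uint8)
    cv2.imwrite(f"pics/mb_{n}.png",mb*255)
    for k,z,R in(('bat',18,130),):
        c=contour(mb,G[n][k]); print(n,k,len(c),circ(n,c,z,R,False))
    mt=cv2.morphologyEx(mb,cv2.MORPH_CLOSE,np.ones((5,5)))
    c=contour(mt,G[n]['tray']); q=cv2.boxPoints(cv2.minAreaRect(cast(n,c,22).astype(np.float32))); print(n,'tray',q.mean(0),cv2.minAreaRect(cast(n,c,22).astype(np.float32)))
    for k,m,z in(('spoon',pale(im),8),('spr',dark(im),8)):
        c=contour(m,G[n][k]); mm=np.zeros(m.shape,np.uint8); cv2.drawContours(mm,[c[:,None]],-1,1,-1)
        ys,xs=np.nonzero(mm); P=cast(n,np.c_[xs,ys],z); ce,u=pca(P); u=u*np.sign(u[1]); a=(P-ce)@u; w=(P-ce)@np.array([-u[1],u[0]])
        print(n,k,len(c),'centroid',ce,'yaw',np.arctan2(u[1],u[0]),'ends',a.min(),a.max(),'w',w.min(),w.max())
        # handle axis only
        H=P[(a<-5)&(a>a.min()+4)]; c2,u2=pca(H);u2*=np.sign(u2[1]); print('   handle c',c2,'yaw',np.arctan2(u2[1],u2[0]),'lo end',ce+u*a.min(),'hi end',ce+u*a.max())
E
```

```text
top bat 278 (array([465.22259974, 307.66016087]), np.float64(129.2475647253823), np.float64(0.8031412966651427))
top tray [ 474.30264 -323.399  ] ((474.3026428222656, -323.39898681640625), (197.30612182617188, 193.82205200195312), 83.6175537109375)
top spoon 97 centroid [509.70001472 -10.05451608] yaw 1.369884981294757 ends -69.57621546757375 50.199849212744084 w -18.045690673214327 17.79679185022543
   handle c [502.56583696 -45.12859623] yaw 1.3634190654441285 lo end [495.81521627 -78.23121394] hi end [519.71801849  39.13556891]
top spr 116 centroid [424.34296415  15.26718055] yaw 1.4914760327319285 ends -78.4755331686821 64.41819118338651 w -13.124820503201095 13.010646044883698
   handle c [420.88526338 -25.80778824] yaw 1.4990239948192907 lo end [418.12478707 -62.96160942] hi end [429.44727761  79.48282771]
scene bat 385 (array([472.07148852, 312.95371885]), np.float64(131.28845193990415), np.float64(20.09394699173257))
scene tray [ 481.41345 -313.80463] ((481.4134521484375, -313.80462646484375), (206.46368408203125, 201.67474365234375), 83.44996643066406)
scene spoon 84 centroid [510.22545993  -6.70861573] yaw 1.3963239160215695 ends -70.05590853433809 49.98463777599022 w -19.32791636395041 21.714208757268104
   handle c [504.65989846 -41.29866305] yaw 1.377589663211354 lo end [498.06455409 -75.70095363] hi end [518.90222234  42.51716825]
scene spr 110 centroid [428.73236976  15.28472298] yaw 1.4430191143900617 ends -72.42298643631483 70.68017770260629 w -11.701506061918579 14.103502067211338
   handle c [424.12053378 -20.85002343] yaw 1.4793722296767846 lo end [419.50352361 -56.5478418 ] hi end [437.73913015  85.38868711]
```

```bash
python3 - <<'E'
import cv2,numpy as np
from h import *
a=cv2.imread("pics/mb_top.png");cv2.imwrite("pics/mbb.png",np.vstack([a[130:330],cv2.imread("pics/mb_scene.png")[80:330]]))
t=cv2.imread("pics/top0.png");cv2.imwrite("pics/ztray.png",cv2.resize(t[185:290,330:445],None,fx=5,fy=5,interpolation=cv2.INTER_CUBIC))
E
```

```text
(no output)
```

View pics/mbb.png

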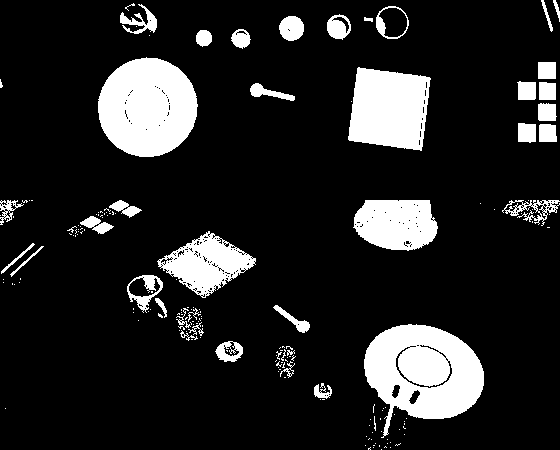

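View pics/ztray.png

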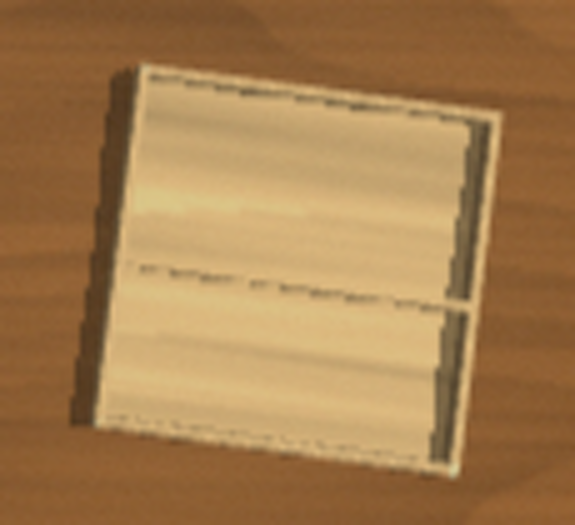

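```bash
cat >> h.py <<'E'
def tool():
    s=r.sense(); return s,np.array(s['eef_pos']),Ro.from_euler('xyz',s['tcp_rot'])
def plan(pos,jaw=None,at=None):
    """rows numbers for world target pos, jaw = world angle (rad) of tool y axis, tool straight down"""
    s,p,R=tool()
    d=R.inv().apply(np.array(pos)-p)
    if jaw is None: rv=np.zeros(3)
    else:
        x=np.array([0,0,-1.]); y=np.array([np.cos(jaw),np.sin(jaw),0]); 
        M=np.c_[x,y,np.cross(x,y)]
        rv=np.degrees((R.inv()*Ro.from_matrix(M)).as_rotvec())
    print('target',np.round(pos,1),'row',np.round(d,1),np.round(rv,1)); return d,rv
def st():
    s,p,R=tool(); M=R.as_matrix()
    print('t',round(s['clock'],2),'tcp',np.round(p,1),'down',np.round(M[:,0],3),'jaw',round(np.arctan2(M[1,1],M[0,1]),3),'F',np.round(s['contact_force'],1),'open',round(s['opening'],3),'q',np.round(s['qpos'],2))
E
python3 - <<'E'
from h import *
st()
for j in(0,np.pi): plan([681.5,-184.5,150],j)
c=np.array([(140,65),(500,113),(460,475),(95,428)])/5+[330,185]-.4
P=cast('top',c,22); print(P,P.mean(0),[np.linalg.norm(P[i]-P[(i+1)%4]) for i in range(4)])
for a,b in((0,1),(3,2),):print('y axis angle', np.arctan2(*(P[a]-P[b])[::-1])-np.pi/2)
for a,b in((0,3),(1,2)):print('x', np.arctan2(*(P[a]-P[b])[::-1]))
im=cv2.imread("pics/scene0.png");cv2.imwrite("pics/zt2.png",cv2.resize(im[105:180,150:265],None,fx=6,fy=6,interpolation=cv2.INTER_CUBIC))
E
```

```text
t 0.1 tcp [183.2 597.1 230.6] down [-0.    -0.001 -1.   ] jaw 1.273 F [-0.6  0.7 -1. ] open 0.999 q [ 1.27  0.35  1.63  0.    1.16 -0.  ]
target [ 681.5 -184.5  150. ] row [  81.4 -600.9  705.6] [72.9  0.   0.1]
target [ 681.5 -184.5  150. ] row [  81.4 -600.9  705.6] [-1.071e+02 -1.000e-01  1.000e-01]
[[ 578.83483479 -242.14485983]
 [ 557.42928836 -430.07191283]
 [ 369.00391792 -410.34277822]
 [ 389.24160543 -221.08574038]] [ 473.62741163 -325.91132281] [np.float64(189.1422075230499), np.float64(189.4554274167005), np.float64(190.33599336342257), np.float64(190.75921767961344)]
y axis angle -0.11341469048382957
y axis angle -0.10652748571824366
x -0.11062181862886146
x -0.10432516060291228
```

View pics/zt2.png

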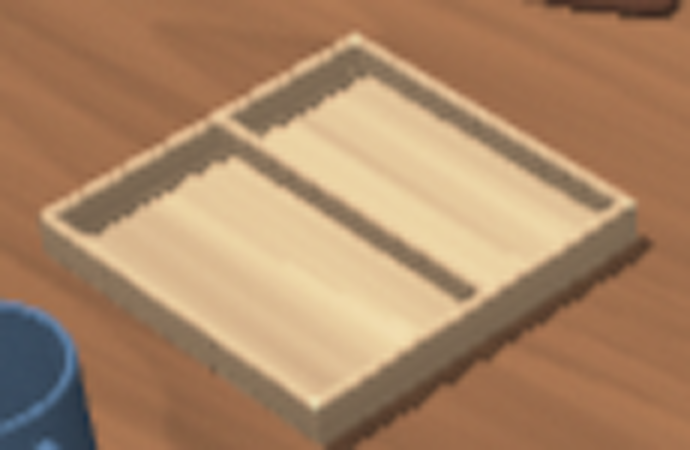

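drive_tool(rows=[10,-60,70,10,0,0,100,20,-120,140,20,0,0,100,30,-180,210,30,0,0,100,35,-240,280,40,0,0,100,35,-290,340,50,0,0,100,35,-340,400,60,0,0,100,35,-390,460,70,0,0,100,35,-440,520,73,0,0,100,35,-490,580,73,0,0,100,35,-540,640,73,0,0,100])

```text
clock: 1.35
eef_pos: [520.5, 70.6, 197.6]
tcp_rot: [-0.331, 1.57, -1.903]
contact_force: [1.0, -0.1, -0.6]
opening: 1.001
```

```bash
python3 - <<'E'
from h import *
st()
plan([681.3,-184.5,120],0);plan([681.3,-184.5,15],0)
E
```

```text
t 1.35 tcp [520.5  70.6 197.6] down [-0.    -0.001 -1.   ] jaw -0.001 F [ 1.  -0.1 -0.6] open 1.001 q [ 0.13  0.24  1.88 -0.    1.03  0.13]
target [ 681.3 -184.5  120. ] row [ 77.8 161.1 254.8] [-0.1  0.1  0. ]
target [ 681.3 -184.5   15. ] row [182.8 161.1 254.6] [-0.1  0.1  0. ]
```

drive_tool(rows=[10,35,50,0,0,0,100,20,70,100,0,0,0,100,30,105,150,0,0,0,100,50,140,205,0,0,0,100,78,161,245,0,0,0,100,78,161,255,0,0,0,100,78,161,255,0,0,0,100,78,161,255,0,0,0,100])

```text
clock: 2.35
eef_pos: [681.1, -183.6, 120.7]
tcp_rot: [0.362, 1.57, -1.209]
contact_force: [-0.2, -0.3, 0.3]
opening: 0.998
```

```bash
python3 - <<'E'
from h import *
st()
plan([681.3,-184.5,15],0)
for n in("scene","top"): cv2.imwrite(f"pics/{n}1.png",grab_frame(n)[:,:,::-1])
a=cv2.imread("pics/scene1.png")[90:300,80:360];b=cv2.imread("pics/top1.png")[90:300,200:480]
cv2.imwrite("pics/c1.png",cv2.resize(np.hstack([a,b]),(800,300)))
E
```

```text
t 2.35 tcp [ 681.1 -183.6  120.7] down [ 0.    -0.001 -1.   ] jaw -0.001 F [-0.2 -0.3  0.3] open 0.998 q [-0.27  0.58  1.53 -0.    1.03 -0.26]
target [ 681.3 -184.5   15. ] row [1.057e+02 1.000e-01 8.000e-01] [-0.   0.1 -0. ]
```

View pics/c1.png

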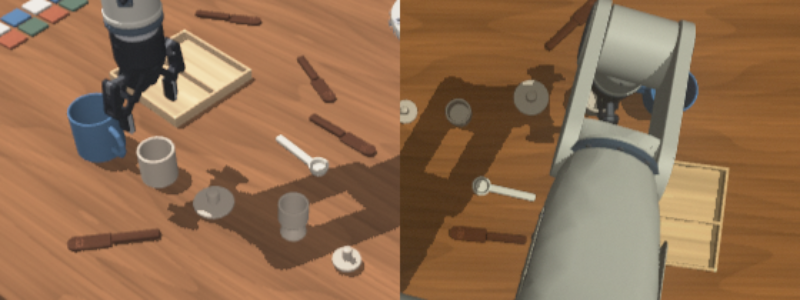

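drive_tool(rows=[25,0,1,0,0,0,100,50,0,1,0,0,0,100,75,0,1,0,0,0,100,95,0,1,0,0,0,100,104,0,1,0,0,0,100,104,0,1,0,0,0,100,104,0,1,0,0,0,60,104,0,1,0,0,0,60,104,0,1,0,0,0,60,104,0,1,0,0,0,60], newtons=30)

```text
clock: 3.7
eef_pos: [682.3, -184.9, 18.3]
tcp_rot: [1.009, 1.568, -0.562]
contact_force: [-0.1, 1.4, 6.0]
opening: 0.714
```

```bash
python3 - <<'E'
from h import *
st()
cv2.imwrite("pics/scene2.png",cv2.resize(grab_frame("scene")[90:300,80:360,::-1],(560,420)))
E
```

```text
t 3.7 tcp [ 682.3 -184.9   18.3] down [ 0.003 -0.002 -1.   ] jaw -0.0 F [-0.1  1.4  6. ] open 0.714 q [-0.27  0.71  1.57 -0.    0.86 -0.27]
```

View pics/scene2.png

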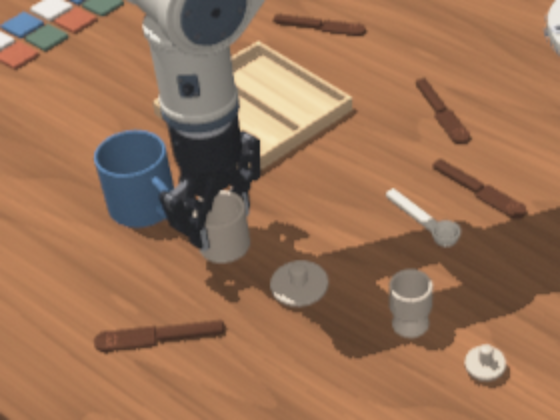

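drive_tool(rows=[-10,0,0,0,0,0,60,-30,0,0,0,0,0,60,-60,0,0,0,0,0,60,-90,-5,-10,0,0,0,60,-105,-20,-45,0,0,0,60,-110,-40,-90,0,0,0,60,-110,-60,-135,0,0,0,60,-110,-80,-180,0,0,0,60,-110,-100,-225,0,0,0,60,-110,-120,-270,0,0,0,60])

```text
clock: 5.0
eef_pos: [561.6, 86.7, 128.9]
tcp_rot: [1.26, 1.566, -0.311]
contact_force: [0.7, 0.9, -1.1]
opening: 0.709
```

```bash
python3 - <<'E'
from h import *
st()
plan([465.5,309,100],0);plan([465.5,309,38],0)
cv2.imwrite("pics/scene3.png",grab_frame("scene")[...,::-1])
E
```

```text
t 5.0 tcp [561.6  86.7 128.9] down [ 0.004 -0.001 -1.   ] jaw -0.0 F [ 0.7  0.9 -1.1] open 0.709 q [ 0.15  0.38  1.85 -0.    0.91  0.15]
target [465.5 309.  100. ] row [  28.2  -96.3 -222.3] [-0.   0.1 -0.2]
target [465.5 309.   38. ] row [  90.2  -96.6 -222.4] [-0.   0.1 -0.2]
```

View pics/scene3.png

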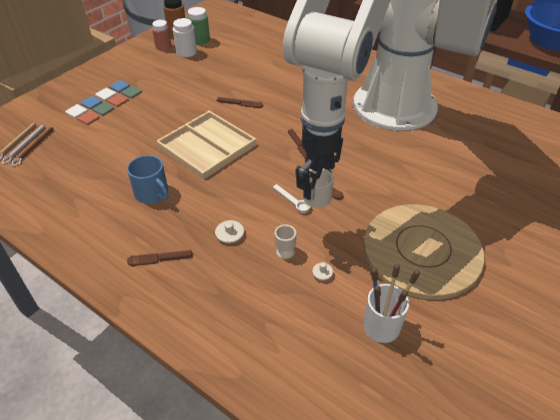

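drive_tool(rows=[0,-20,-45,0,0,0,60,0,-40,-90,0,0,0,60,5,-60,-135,0,0,0,60,15,-80,-180,0,0,0,60,30,-92,-212,0,0,0,60,50,-96,-222,0,0,0,60,65,-96,-222,0,0,0,60,75,-96,-222,0,0,0,60,80,-96,-222,0,0,0,60,80,-96,-222,0,0,0,60])

```text
clock: 6.3
eef_pos: [463.2, 312.4, 48.6]
tcp_rot: [1.912, 1.569, 0.341]
contact_force: [0.6, 0.2, -1.7]
opening: 0.71
```

```bash
python3 - <<'E'
from h import *
st()
plan([465.5,309,37.5],0)
for n in("scene","top"): cv2.imwrite(f"pics/{n}4.png",grab_frame(n)[:,:,::-1])
a=cv2.imread("pics/scene4.png")[170:350,320:520];b=cv2.imread("pics/top4.png")[140:320,50:250]
cv2.imwrite("pics/c4.png",cv2.resize(np.hstack([a,b]),(800,360)))
E
```

```text
t 6.3 tcp [463.2 312.4  48.6] down [ 0.001  0.001 -1.   ] jaw -0.001 F [ 0.6  0.2 -1.7] open 0.71 q [ 0.59  0.49  1.91 -0.    0.74  0.59]
target [465.5 309.   37.5] row [11.1  2.3  3.4] [-0.  -0.  -0.1]
```

View pics/c4.png

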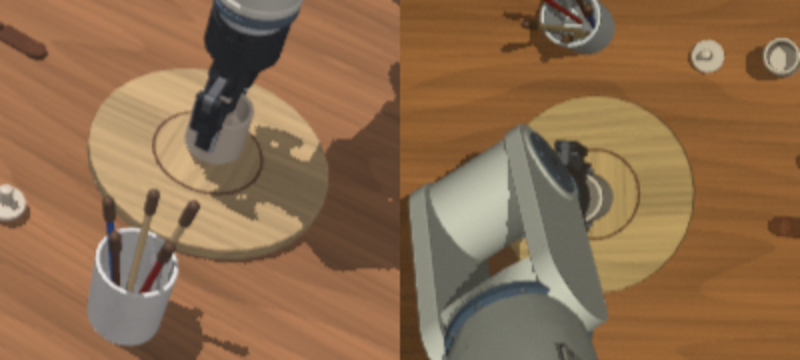

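drive_tool(rows=[2,2,3,0,0,0,60,5,2,3,0,0,0,60,8,2,3,0,0,0,60,10,2,3,0,0,0,60,11,2,3,0,0,0,60,11,2,3,0,0,0,60])

```text
clock: 7.15
eef_pos: [465.3, 309.8, 37.9]
tcp_rot: [1.988, 1.569, 0.417]
contact_force: [-0.3, -0.5, -2.2]
opening: 0.707
```

```bash
python3 - <<'E'
from h import *
st()
E
```

```text
t 7.15 tcp [465.3 309.8  37.9] down [ 0.002  0.001 -1.   ] jaw -0.0 F [-0.3 -0.5 -2.2] open 0.707 q [ 0.58  0.51  1.91 -0.    0.72  0.59]
```

Not in contact yet; lower in 1 mm steps, then release.

drive_tool(rows=[0.5,0,0.5,0,0,0,60,1,0,0.5,0,0,0,60,1.5,0,0.5,0,0,0,60,2,0,0.5,0,0,0,60,2,0,0.5,0,0,0,60])

```text
clock: 7.78
eef_pos: [465.4, 309.4, 36.2]
tcp_rot: [2.03, 1.568, 0.459]
contact_force: [-2.0, 0.4, 4.1]
opening: 0.708
```

drive_tool(rows=[0,0,0,0,0,0,74,0,0,0,0,0,0,80,0,0,0,0,0,0,100,0,0,0,0,0,0,100,-10,0,0,0,0,0,100,-30,0,0,0,0,0,100,-60,0,0,0,0,0,100,-100,0,0,0,0,0,100,-130,0,30,0,0,0,100,-140,0,70,0,0,0,100])

```text
clock: 9.02
eef_pos: [466.2, 239.6, 179.0]
tcp_rot: [2.035, 1.564, 0.465]
contact_force: [0.8, 0.2, 0.4]
opening: 1.002
```

```bash
python3 - <<'E'
from h import *
st()
plan([682,-65.5,100],0);
for n in("scene","top"): cv2.imwrite(f"pics/{n}5.png",grab_frame(n)[:,:,::-1])
cv2.imwrite("pics/c5.png",cv2.resize(np.hstack([cv2.imread("pics/scene5.png")[170:350,320:520],cv2.imread("pics/top5.png")[140:320,50:250]]),(800,360)))
E
```

```text
t 9.03 tcp [466.2 239.6 179. ] down [ 0.006  0.003 -1.   ] jaw 0.001 F [0.8 0.2 0.4] open 1.002 q [ 0.47  0.25  1.9  -0.    0.98  0.47]
target [682.  -65.5 100. ] row [ 79.3 214.9 305.6] [ 0.1 -0.2 -0.3]
```

View pics/c5.png

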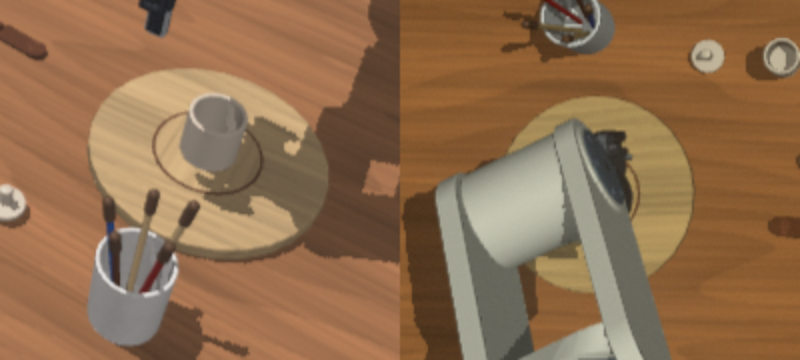

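drive_tool(rows=[8,35,50,0,0,0,50,16,70,100,0,0,0,50,24,105,150,0,0,0,50,36,140,200,0,0,0,50,50,175,250,0,0,0,50,68,205,292,0,0,0,50,79,215,306,0,0,0,50,90,215,306,0,0,0,50,100,215,306,0,0,0,50,100,215,306,0,0,0,50])

```text
clock: 10.38
eef_pos: [679.0, -67.8, 78.0]
tcp_rot: [2.176, 1.568, 0.605]
contact_force: [0.3, -0.1, 0.4]
opening: 0.502
```

```bash
python3 - <<'E'
from h import *
st()
plan([682,-65.5,17],0);
for n in("scene","top"): cv2.imwrite(f"pics/{n}6.png",grab_frame(n)[:,:,::-1])
cv2.imwrite("pics/c6.png",cv2.resize(np.hstack([cv2.imread("pics/scene6.png")[150:280,170:340],cv2.imread("pics/top6.png")[90:220,200:370]]),(800,306)))
im=cv2.imread("pics/scene6.png")[:,:,::-1]
print(circ("scene",contour(pale(im),(424,225)),78,31))
E
```

```text
t 10.38 tcp [679.  -67.8  78. ] down [ 0.002  0.001 -1.   ] jaw -0.0 F [ 0.3 -0.1  0.4] open 0.502 q [-0.1   0.6   1.61  0.    0.93 -0.1 ]
target [682.  -65.5  17. ] row [61.   2.9 -2.2] [-0.  -0.1 -0.1]
(array([463.38718415, 311.44953723]), np.float64(31.264091046810037), np.float64(0.716289825985881))
```

View pics/c6.png

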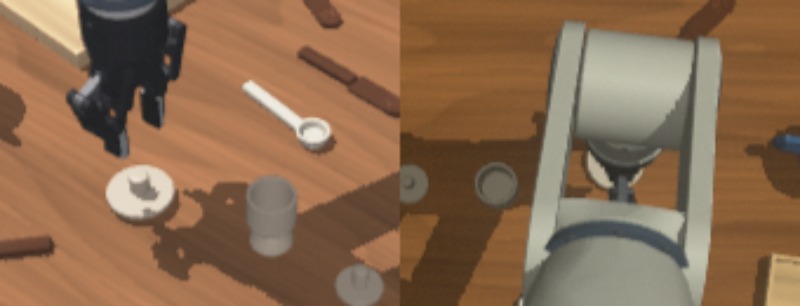

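drive_tool(rows=[15,3,-2,0,0,0,50,30,3,-2,0,0,0,50,45,3,-2,0,0,0,50,55,3,-2,0,0,0,50,60,3,-2,0,0,0,50,61,3,-2,0,0,0,50,61,3,-2,0,0,0,50])

```text
clock: 11.35
eef_pos: [683.5, -66.2, 18.5]
tcp_rot: [1.807, 1.566, 0.235]
contact_force: [0.7, -0.1, 0.4]
opening: 0.503
```

```bash
python3 - <<'E'
from h import *
st()
for n in("scene","top"): cv2.imwrite(f"pics/{n}7.png",grab_frame(n)[:,:,::-1])
cv2.imwrite("pics/c7.png",cv2.resize(cv2.imread("pics/scene7.png")[180:260,180:290],(770,560),interpolation=cv2.INTER_CUBIC))
E
```

```text
t 11.35 tcp [683.5 -66.2  18.5] down [ 0.005  0.001 -1.   ] jaw -0.001 F [ 0.7 -0.1  0.4] open 0.503 q [-0.1   0.68  1.62  0.    0.83 -0.1 ]
```

View pics/c7.png

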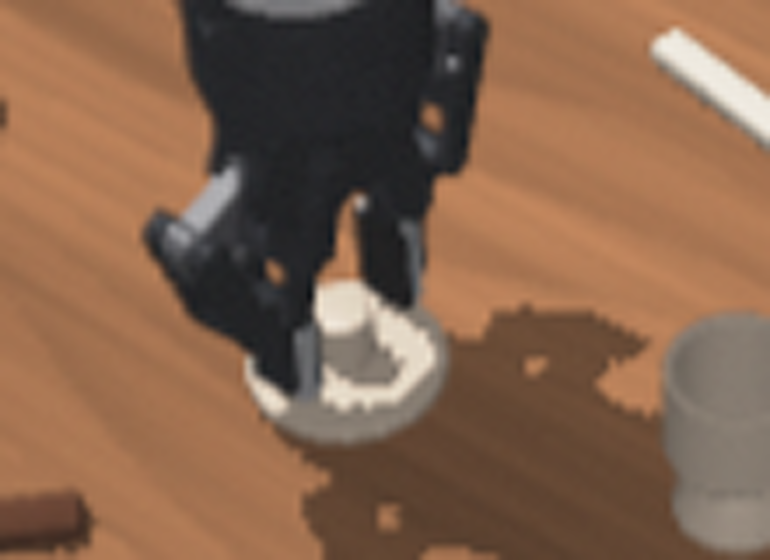

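drive_tool(rows=[0,-1,0,0,0,0,15,0,-1,0,0,0,0,15,0,-1,0,0,0,0,15,0,-1,0,0,0,0,15,0,-1,0,0,0,0,15], newtons=30)

```text
clock: 12.08
eef_pos: [682.8, -66.2, 19.2]
tcp_rot: [1.765, 1.565, 0.194]
contact_force: [-1.2, -0.1, 5.3]
opening: 0.218
```

```bash
python3 - <<'E'
from h import *
st()
E
```

```text
t 12.07 tcp [682.8 -66.2  19.2] down [ 0.005  0.001 -1.   ] jaw -0.001 F [-1.2 -0.1  5.3] open 0.218 q [-0.1   0.68  1.63  0.    0.83 -0.1 ]
```

drive_tool(rows=[-8,0,0,0,0,0,15,-25,0,0,0,0,0,15,-55,0,0,0,0,0,15,-90,-6,-10,0,0,0,15,-110,-23,-40,0,0,0,15,-118,-46,-80,0,0,0,15,-120,-70,-120,0,0,0,15,-120,-93,-160,0,0,0,15,-120,-116,-200,0,0,0,15,-120,-139,-240,0,0,0,15])

```text
clock: 13.32
eef_pos: [542.7, 175.0, 139.9]
tcp_rot: [1.798, 1.564, 0.226]
contact_force: [1.1, -0.2, -1.0]
opening: 0.216
```

```bash
python3 - <<'E'
from h import *
st()
plan([465.4,309.4,105],0);plan([465.4,309.4,89],0)
cv2.imwrite("pics/c8.png",grab_frame("scene")[120:330,200:480,::-1])
E
```

```text
t 13.32 tcp [542.7 175.  139.9] down [ 0.007  0.002 -1.   ] jaw -0.001 F [ 1.1 -0.2 -1. ] open 0.216 q [ 0.31  0.37  1.84 -0.    0.93  0.31]
target [465.4 309.4 105. ] row [  34.6  -77.7 -134.3] [-0.  -0.1 -0.4]
target [465.4 309.4  89. ] row [  50.6  -77.8 -134.3] [-0.  -0.1 -0.4]
```

View pics/c8.png

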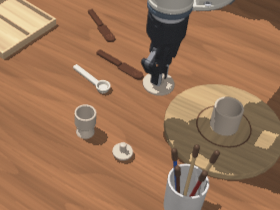

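drive_tool(rows=[0,-20,-35,0,0,0,15,0,-40,-70,0,0,-0.2,15,0,-60,-105,0,0,-0.4,15,5,-73,-128,0,0,-0.4,15,12,-78,-134,0,0,-0.4,15,20,-78,-134,0,0,-0.4,15,25,-78,-134,0,0,-0.4,15,25,-78,-134,0,0,-0.4,15,25,-78,-134,0,0,-0.4,15])

```text
clock: 14.5
eef_pos: [462.5, 312.2, 114.8]
tcp_rot: [-2.491, 1.567, 2.22]
contact_force: [0.1, -0.2, -0.6]
opening: 0.221
```

```bash
python3 - <<'E'
from h import *
st()
plan([465.4,309.4,89],0)
for n in("scene","top"): cv2.imwrite(f"pics/{n}9.png",grab_frame(n)[:,:,::-1])
cv2.imwrite("pics/c9.png",cv2.resize(np.hstack([cv2.imread("pics/scene9.png")[190:270,375:475],cv2.imread("pics/top9.png")[190:270,100:200]]),(800,320),interpolation=cv2.INTER_CUBIC))
E
```

```text
t 14.5 tcp [462.5 312.2 114.8] down [-0.002  0.003 -1.   ] jaw -0.001 F [ 0.1 -0.2 -0.6] open 0.221 q [0.59 0.39 1.88 0.01 0.88 0.59]
target [465.4 309.4  89. ] row [25.8  3.   2.9] [-0.  -0.2  0.1]
```

View pics/c9.png

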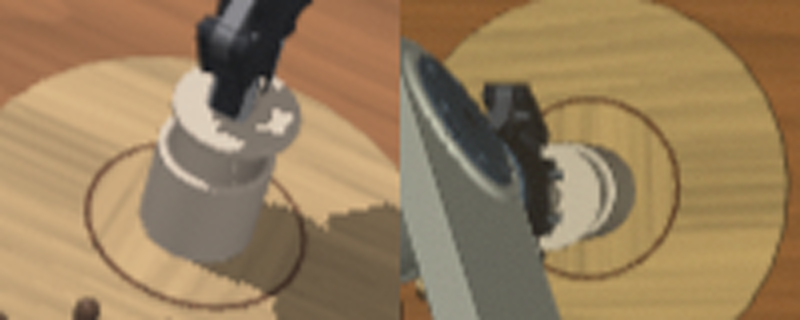

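drive_tool(rows=[4,3,3,0,0,0,15,9,3,3,0,0,0,15,13,3,3,0,0,0,15,16,3,3,0,0,0,15,18,3,3,0,0,0,15,20,3,3,0,0,0,15,22,3,3,0,0,0,15,23,3,3,0,0,0,15,24,3,3,0,0,0,15])

```text
clock: 15.72
eef_pos: [465.4, 309.6, 90.9]
tcp_rot: [-2.577, 1.567, 2.134]
contact_force: [0.5, 0.3, -1.4]
opening: 0.218
```

```bash
python3 - <<'E'
from h import *
st()
plan([465.4,309.4,89],0)
cv2.imwrite("pics/c10.png",cv2.resize(grab_frame("scene")[190:270,375:475,::-1],(600,480),interpolation=cv2.INTER_CUBIC))
E
```

```text
t 15.72 tcp [465.4 309.6  90.9] down [-0.002  0.003 -1.   ] jaw -0.0 F [ 0.5  0.3 -1.4] open 0.218 q [0.58 0.43 1.89 0.01 0.83 0.58]
target [465.4 309.4  89. ] row [1.9 0.  0.2] [-0.  -0.2  0.1]
```

View pics/c10.png

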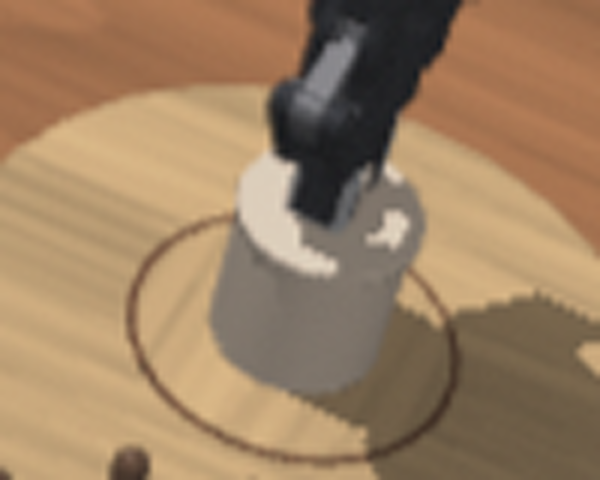

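drive_tool(rows=[0.5,0,0,0,0,0,15,1,0,0,0,0,0,15,1.5,0,0,0,0,0,15,2,0,0,0,0,0,15,2,0,0,0,0,0,15])

```text
clock: 16.4
eef_pos: [465.4, 309.6, 89.2]
tcp_rot: [-2.601, 1.567, 2.111]
contact_force: [-1.4, -1.0, 4.8]
opening: 0.219
```

Contact. Release and lift.

drive_tool(rows=[0,0,0,0,0,0,26,0,0,0,0,0,0,32,0,0,0,0,0,0,45,0,0,0,0,0,0,50,-8,0,0,0,0,0,50,-25,0,0,0,0,0,50,-50,0,0,0,0,0,50,-70,0,20,0,0,0,50,-75,0,60,0,0,0,50,-75,0,110,0,0,0,50])

```text
clock: 17.65
eef_pos: [466.3, 199.1, 165.8]
tcp_rot: [2.945, 1.566, 1.375]
contact_force: [-0.7, -0.8, 0.0]
opening: 0.5
```

```bash
python3 - <<'E'
from h import *
st()
plan([423.3,-4,80],1.49-np.pi/2)
for n in("scene","top"): cv2.imwrite(f"pics/{n}11.png",grab_frame(n)[:,:,::-1])
cv2.imwrite("pics/c11.png",cv2.resize(np.hstack([cv2.imread("pics/scene11.png")[190:270,375:475],cv2.imread("pics/top11.png")[190:270,100:200]]),(800,320),interpolation=cv2.INTER_CUBIC))
E
```

```text
t 17.65 tcp [466.3 199.1 165.8] down [ 0.001  0.005 -1.   ] jaw 0.001 F [-0.7 -0.8  0. ] open 0.5 q [0.4  0.25 1.95 0.   0.94 0.39]
target [423.3  -4.   80. ] row [ 84.8 -43.3 203.5] [ 4.7 -0.3 -0. ]
```

View pics/c11.png

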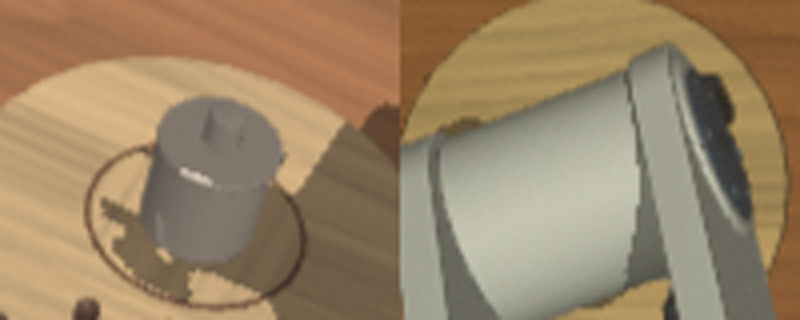

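drive_tool(rows=[10,-8,40,1,0,0,50,22,-17,80,2,0,0,50,34,-25,120,3,0,0,50,50,-34,160,4,0,0,50,68,-41,192,4.5,0,0,50,85,-43,203,4.5,0,0,50,105,-43,203,4.5,0,0,50,120,-43,203,4.5,0,0,50,125,-43,203,4.5,0,0,50,125,-43,203,4.5,0,0,50])

```text
clock: 19.0
eef_pos: [421.8, -6.3, 40.0]
tcp_rot: [-2.598, 1.568, 2.033]
contact_force: [0.9, 0.2, -0.2]
opening: 0.496
```

```bash
python3 - <<'E'
from h import *
st()
plan([423.3,-4,2.5],1.495-np.pi/2)
for n in("scene","top"): cv2.imwrite(f"pics/{n}12.png",grab_frame(n)[:,:,::-1])
cv2.imwrite("pics/c12.png",cv2.resize(np.hstack([cv2.imread("pics/scene12.png")[120:240,250:400],cv2.imread("pics/top12.png")[190:310,100:250]]),(800,320),interpolation=cv2.INTER_CUBIC))
E
```

```text
t 19.0 tcp [421.8  -6.3  40. ] down [-0.001  0.003 -1.   ] jaw -0.081 F [ 0.9  0.2 -0.2] open 0.496 q [-0.02  0.35  2.2   0.    0.59  0.06]
target [423.3  -4.    2.5] row [37.5  1.3 -2.3] [-0.3 -0.1  0.1]
```

View pics/c12.png

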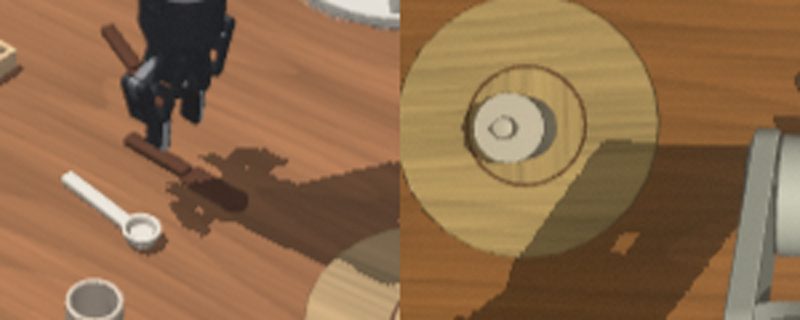

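drive_tool(rows=[12,1,-2,0,0,0,50,24,1,-2,0,0,0,50,31,1,-2,0,0,0,50,35,1,-2,0,0,0,50,37,1,-2,0,0,0,50,37,1,-2,0,0,0,50,37,1,-2,0,0,0,30])

```text
clock: 19.98
eef_pos: [423.3, -4.4, 3.4]
tcp_rot: [-2.963, 1.568, 1.668]
contact_force: [-0.7, 0.2, 0.8]
opening: 0.31
```

```bash
python3 - <<'E'
from h import *
st()
cv2.imwrite("pics/c13.png",cv2.resize(grab_frame("scene")[140:220,280:380,::-1],(700,560),interpolation=cv2.INTER_CUBIC))
E
```

```text
t 19.98 tcp [423.3  -4.4   3.4] down [-0.     0.003 -1.   ] jaw -0.081 F [-0.7  0.2  0.8] open 0.31 q [-0.02  0.44  2.21  0.01  0.5   0.06]
```

View pics/c13.png

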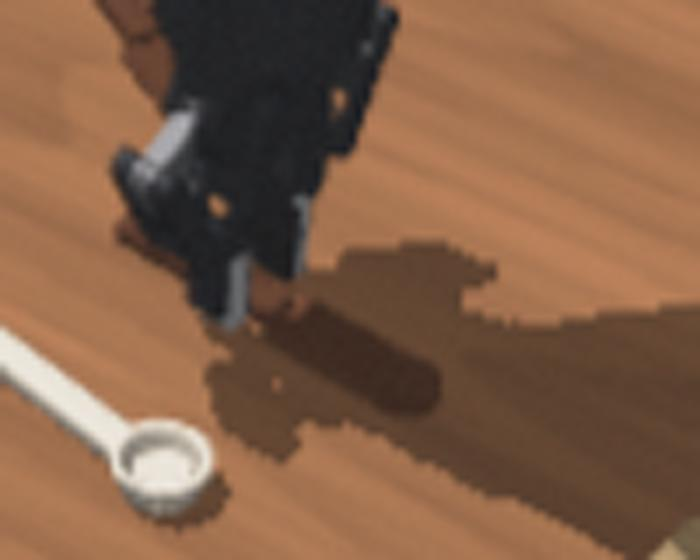

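drive_tool(rows=[0,0,4,0,0,0,30,0,0,4,0,0,0,30,0,0,4,0,0,0,10,0,0,4,0,0,0,10,0,0,4,0,0,0,10,0,0,4,0,0,0,10], newtons=30)

```text
clock: 20.78
eef_pos: [423.1, -8.5, 3.6]
tcp_rot: [-3.072, 1.568, 1.559]
contact_force: [0.0, -2.2, 5.4]
opening: 0.176
```

```bash
python3 - <<'E'
from h import *
st()
cv2.imwrite("pics/c13.png",cv2.resize(grab_frame("scene")[140:220,280:380,::-1],(700,560),interpolation=cv2.INTER_CUBIC))
E
```

```text
t 20.77 tcp [423.1  -8.5   3.6] down [ 0.     0.002 -1.   ] jaw -0.081 F [ 0.  -2.2  5.4] open 0.176 q [-0.03  0.44  2.21  0.01  0.5   0.05]
```

View pics/c13.png

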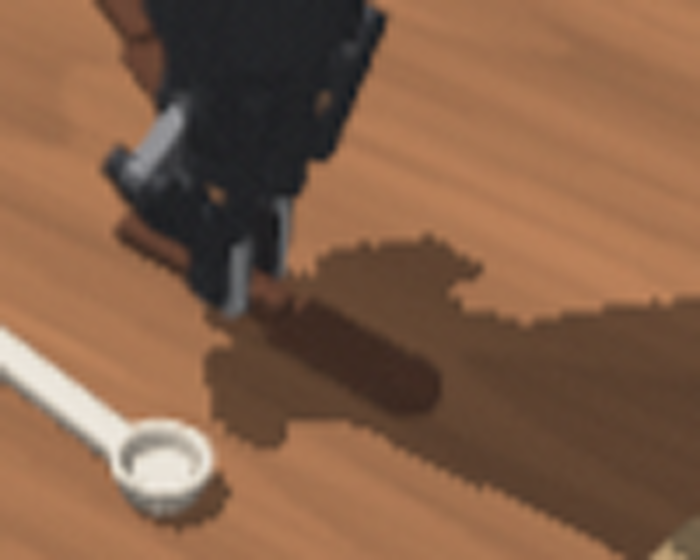

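```bash
python3 - <<'E'
from h import *
plan([389,295,110])
E
```

```text
target [389 295 110] row [-105.6  -58.5 -300. ] [0. 0. 0.]
```

drive_tool(rows=[-8,0,0,0,0,0,10,-25,0,0,0,0,0,10,-50,0,0,0,0,0,10,-80,-3,-15,0,0,0,10,-100,-11,-55,0,0,0,10,-106,-20,-100,0,0,0,10,-106,-29,-145,0,0,0,10,-106,-38,-190,0,0,0,10,-106,-47,-235,0,0,0,10,-106,-54,-275,0,0,0,10])

```text
clock: 22.08
eef_pos: [391.0, 271.4, 110.8]
tcp_rot: [3.097, 1.568, 1.446]
contact_force: [1.2, -0.2, -0.4]
opening: 0.173
```

```bash
python3 - <<'E'
from h import *
st()
plan([389,295,21.5],-.081)
for n in("scene","top"): cv2.imwrite(f"pics/{n}14.png",grab_frame(n)[:,:,::-1])
cv2.imwrite("pics/c14.png",cv2.resize(np.hstack([cv2.imread("pics/scene14.png")[150:310,320:520],cv2.imread("pics/top14.png")[160:320,50:250]]),(800,320),interpolation=cv2.INTER_CUBIC))
E
```

```text
t 22.07 tcp [391.  271.4 110.8] down [ 0.     0.003 -1.   ] jaw -0.08 F [ 1.2 -0.2 -0.4] open 0.173 q [0.6  0.29 2.05 0.   0.8  0.68]
target [389.  295.   21.5] row [ 89.4  -3.9 -23.1] [ 0.  -0.2 -0. ]
```

View pics/c14.png

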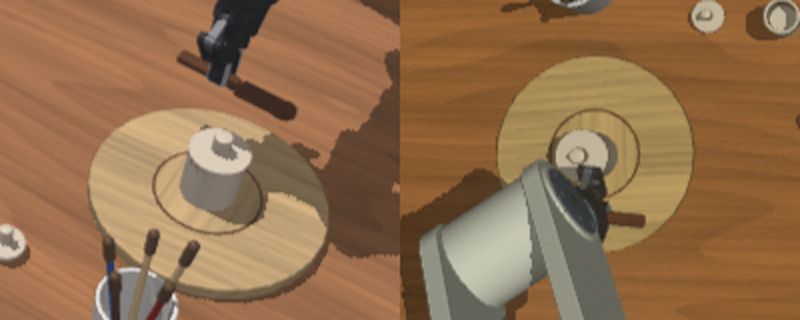

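drive_tool(rows=[10,-4,-15,0,0,0,10,25,-4,-23,0,0,0,10,40,-4,-23,0,0,0,10,55,-4,-23,0,0,0,10,68,-4,-23,0,0,0,10,76,-4,-23,0,0,0,10,81,-4,-23,0,0,0,10,84,-4,-23,0,0,0,10,84,-4,-23,0,0,0,10,84,-4,-23,0,0,0,10])

```text
clock: 23.42
eef_pos: [389.8, 297.0, 27.3]
tcp_rot: [2.802, 1.566, 1.153]
contact_force: [-0.6, 0.6, -0.1]
opening: 0.174
```

```bash
python3 - <<'E'
from h import *
st()
plan([389,295,21.5],-.081)
for n in("scene","top"): cv2.imwrite(f"pics/{n}15.png",grab_frame(n)[:,:,::-1])
cv2.imwrite("pics/c15.png",cv2.resize(np.hstack([cv2.imread("pics/scene15.png")[150:310,320:520],cv2.imread("pics/top15.png")[160:320,50:250]]),(800,320),interpolation=cv2.INTER_CUBIC))
E
```

```text
t 23.43 tcp [389.8 297.   27.3] down [ 0.002  0.005 -1.   ] jaw -0.078 F [-0.6  0.6 -0.1] open 0.174 q [0.65 0.45 2.07 0.   0.62 0.72]
target [389.  295.   21.5] row [ 5.8 -0.6  2.1] [ 0.2 -0.3 -0.1]
```

View pics/c15.png

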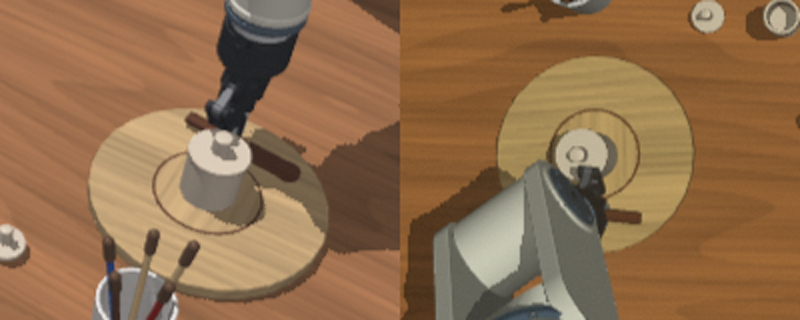

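drive_tool(rows=[2,-1,2,0,0,0,10,4,-1,2,0,0,0,10,5,-1,2,0,0,0,10,6,-1,2,0,0,0,10,6.5,-1,2,0,0,0,10,6.5,-1,2,0,0,0,10])

```text
clock: 24.28
eef_pos: [388.5, 295.0, 21.6]
tcp_rot: [2.857, 1.566, 1.208]
contact_force: [-5.0, -2.9, 17.3]
opening: 0.174
```

drive_tool(rows=[-0.5,0,0,0,0,0,10,-0.5,0,0,0,0,0,20,-0.5,0,0,0,0,0,28,-0.5,0,0,0,0,0,34,-6,0,0,0,0,0,34,-20,0,0,0,0,0,34,-45,0,0,0,0,0,34,-85,0,0,0,0,0,40,-120,0,10,0,0,0,60,-135,10,40,0,0,0,80])

```text
clock: 25.52
eef_pos: [396.3, 254.8, 159.6]
tcp_rot: [2.535, 1.562, 0.888]
contact_force: [1.3, -1.1, 0.3]
opening: 0.789
```

```bash
python3 - <<'E'
from h import *
st()
plan([646.5,64.3,110],0)
for n in("scene","top"): cv2.imwrite(f"pics/{n}16.png",grab_frame(n)[:,:,::-1])
cv2.imwrite("pics/c16.png",cv2.resize(np.hstack([cv2.imread("pics/scene16.png")[150:310,320:520],cv2.imread("pics/top16.png")[160:320,50:250]]),(800,320),interpolation=cv2.INTER_CUBIC))
E
```

```text
t 25.52 tcp [396.3 254.8 159.6] down [ 0.006  0.007 -1.   ] jaw -0.076 F [ 1.3 -1.1  0.3] open 0.789 q [0.57 0.2  2.03 0.   0.9  0.64]
target [646.5  64.3 110. ] row [ 49.7 263.7 171.2] [-4.4 -0.4 -0.3]
```

View pics/c16.png

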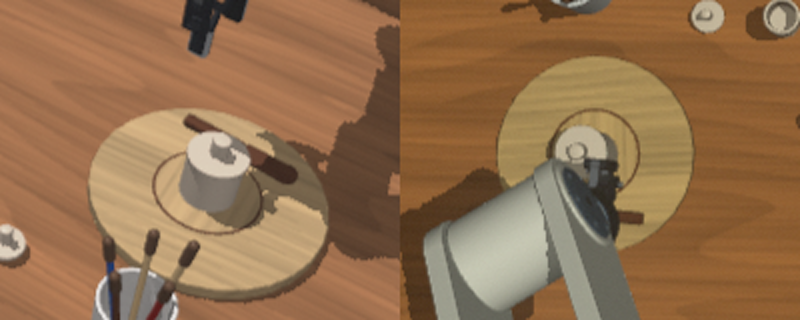

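drive_tool(rows=[5,40,26,0,0,0,85,10,80,52,0,0,0,85,15,120,78,0,0,0,85,22,160,104,0,0,0,85,32,200,130,0,0,0,85,42,238,154,0,0,0,85,50,260,169,0,0,0,85,55,264,171,0,0,0,85,55,264,171,0,0,0,85])

```text
clock: 26.75
eef_pos: [645.5, 62.2, 103.8]
tcp_rot: [2.655, 1.564, 1.005]
contact_force: [0.1, 0.2, 0.4]
opening: 0.85
```

```bash
python3 - <<'E'
from h import *
st()
plan([646.3,64,34],-.08)
for n in("scene","top"): cv2.imwrite(f"pics/{n}17.png",grab_frame(n)[:,:,::-1])
cv2.imwrite("pics/c17.png",cv2.resize(np.hstack([cv2.imread("pics/scene17.png")[150:310,200:400],cv2.imread("pics/top17.png")[160:320,50:250]]),(800,320),interpolation=cv2.INTER_CUBIC))
im=cv2.imread("pics/top17.png")[:,:,::-1]
print(circ("top",contour(pale(im),(145,236)),84,33))
E
```

```text
t 26.75 tcp [645.5  62.2 103.8] down [ 0.004  0.006 -1.   ] jaw -0.079 F [0.1 0.2 0.4] open 0.85 q [0.09 0.52 1.68 0.01 0.93 0.17]
target [646.3  64.   34. ] row [69.8  0.4 -1.4] [ 0.  -0.4 -0.2]
(array([468.43045737, 308.04979174]), np.float64(32.33806767032701), np.float64(0.803962469870851))
```

View pics/c17.png

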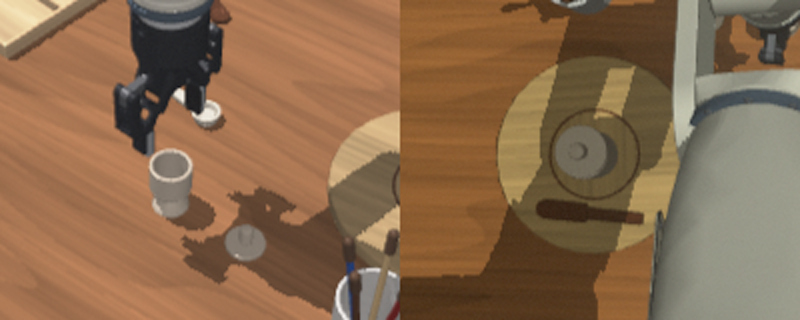

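drive_tool(rows=[15,0,-1.5,0,-0.4,0,85,35,0,-1.5,0,-0.4,0,85,52,0,-1.5,0,-0.4,0,85,64,0,-1.5,0,-0.4,0,85,70,0,-1.5,0,-0.4,0,85,70,0,-1.5,0,-0.4,0,85,70,0,-1.5,0,-0.4,0,70,70,0,-1.5,0,-0.4,0,40,70,0,-1.5,0,-0.4,0,40,70,0,-1.5,0,-0.4,0,40], newtons=30)

```text
clock: 28.1
eef_pos: [646.6, 64.6, 35.4]
tcp_rot: [1.522, 1.565, -0.128]
contact_force: [-0.5, -0.9, 5.9]
opening: 0.536
```

```bash
python3 - <<'E'
from h import *
st()
cv2.imwrite("pics/c18.png",cv2.resize(grab_frame("scene")[180:280,240:365,::-1],(625,500),interpolation=cv2.INTER_CUBIC))
E
```

```text
t 28.1 tcp [646.6  64.6  35.4] down [ 0.006 -0.001 -1.   ] jaw -0.079 F [-0.5 -0.9  5.9] open 0.536 q [ 0.1   0.61  1.71 -0.    0.81  0.18]
```

View pics/c18.png

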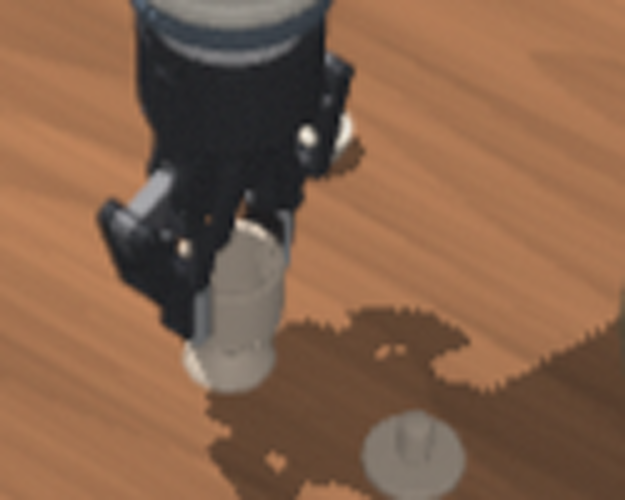

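```bash
python3 - <<'E'
from h import *
plan([516.3,-329.6,125],-.109)
E
```

```text
target [ 516.3 -329.6  125. ] row [-90.  -98.4 403.2] [ 1.7  0.  -0.3]
```

drive_tool(rows=[-8,0,0,0,0,0,40,-25,0,0,0,0,0,40,-50,0,0,0,0,0,40,-75,-4,15,0,0,0,40,-88,-12,50,0,0,0,40,-92,-22,92,0,0,0,40,-92,-33,136,0,0,0,40,-92,-44,180,0.5,0,0,40,-92,-55,224,1,0,0,40,-92,-66,268,1.7,0,0,40])

```text
clock: 29.4
eef_pos: [558.9, -198.8, 128.4]
tcp_rot: [1.511, 1.564, -0.168]
contact_force: [0.2, -0.8, -1.5]
opening: 0.538
```

```bash
python3 - <<'E'
from h import *
st()
plan([516.3,-329.6,60],-.109)
cv2.imwrite("pics/c19.png",grab_frame("scene")[80:290,130:410,::-1])
E
```

```text
t 29.4 tcp [ 558.9 -198.8  128.4] down [ 0.007 -0.001 -1.   ] jaw -0.108 F [ 0.2 -0.8 -1.5] open 0.538 q [-0.34  0.42  1.8   0.    0.92 -0.24]
target [ 516.3 -329.6   60. ] row [ 68.2 -28.7 134.7] [ 0.   0.  -0.4]
```

View pics/c19.png

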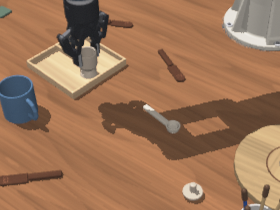

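drive_tool(rows=[2,-9,42,0,0,0,40,5,-18,84,0,0,0,40,12,-25,118,0,0,0,40,25,-28,133,0,0,0,40,40,-29,135,0,0,0,40,55,-29,135,0,0,0,40,66,-29,135,0,0,0,40,73,-29,135,0,0,0,40,75,-29,135,0,0,0,40,75,-29,135,0,0,0,40])

```text
clock: 30.7
eef_pos: [514.4, -334.3, 53.7]
tcp_rot: [1.158, 1.564, -0.522]
contact_force: [-0.8, 0.9, 0.4]
opening: 0.536
```

```bash
python3 - <<'E'
from h import *
st()
plan([516.3,-329.6,41.5],-.109)
cv2.imwrite("pics/c20.png",cv2.resize(grab_frame("scene")[90:190,150:275,::-1],(625,500)))
E
```

```text
t 30.7 tcp [ 514.4 -334.3   53.7] down [ 0.006 -0.003 -1.   ] jaw -0.11 F [-0.8  0.9  0.4] open 0.536 q [-0.58  0.54  1.79  0.    0.8  -0.47]
target [ 516.3 -329.6   41.5] row [12.2  1.3 -4.9] [-0.   0.2 -0.4]
```

View pics/c20.png

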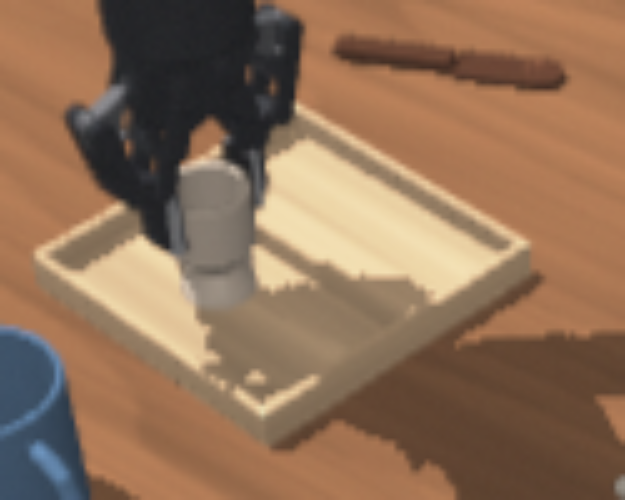

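drive_tool(rows=[3,1,-4,0,0,-0.4,40,6,1,-4,0,0,-0.4,40,8,1,-4,0,0,-0.4,40,10,1,-4,0,0,-0.4,40,11,1,-4,0,0,-0.4,40,12,1,-4,0,0,-0.4,40,12.5,1,-4,0,0,-0.4,40,12.5,1,-4,0,0,-0.4,40])

```text
clock: 31.75
eef_pos: [515.9, -330.6, 41.4]
tcp_rot: [-0.1, 1.568, -1.78]
contact_force: [-0.1, -0.4, -0.3]
opening: 0.539
```

drive_tool(rows=[0.5,0,0,0,0,0,40,1,0,0,0,0,0,40,1.5,0,0,0,0,0,40,1.5,0,0,0,0,0,40])

```text
clock: 32.25
eef_pos: [515.9, -330.7, 41.3]
tcp_rot: [-0.066, 1.568, -1.747]
contact_force: [-4.7, 1.5, 14.0]
opening: 0.542
```

drive_tool(rows=[-0.5,0,0,0,0,0,58,-0.5,0,0,0,0,0,65,-0.5,0,0,0,0,0,75,-0.5,0,0,0,0,0,85,-5,0,0,0,0,0,85,-20,0,0,0,0,0,85,-45,0,0,0,0,0,85,-80,0,0,0,0,0,85,-90,0,-30,0,0,0,60,-90,0,-70,0,0,0,50])

```text
clock: 33.5
eef_pos: [524.7, -261.3, 133.6]
tcp_rot: [0.655, 1.565, -1.028]
contact_force: [-0.1, -0.2, -0.4]
opening: 0.501
```

```bash
python3 - <<'E'
from h import *
st()
for n in("scene","top"): cv2.imwrite(f"pics/{n}21.png",grab_frame(n)[:,:,::-1])
cv2.imwrite("pics/c21.png",cv2.resize(np.hstack([cv2.imread("pics/scene21.png")[90:250,150:350],cv2.imread("pics/top21.png")[130:290,230:430]]),(800,320)))
plan([508.7,-17,60],1.365-np.pi/2)
im=cv2.imread("pics/top21.png")[:,:,::-1]
c=contour(pale(im),(272,222)); print(c.min(0),c.max(0))
E
```

```text
t 33.5 tcp [ 524.7 -261.3  133.6] down [ 0.003 -0.005 -1.   ] jaw -0.111 F [-0.1 -0.2 -0.4] open 0.501 q [-0.46  0.4   1.81 -0.    0.93 -0.35]
target [508.7 -17.   60. ] row [  71.8  -41.1 -238.3] [ 5.6  0.1 -0. ]
[251 213] [294 230]
```

View pics/c21.png

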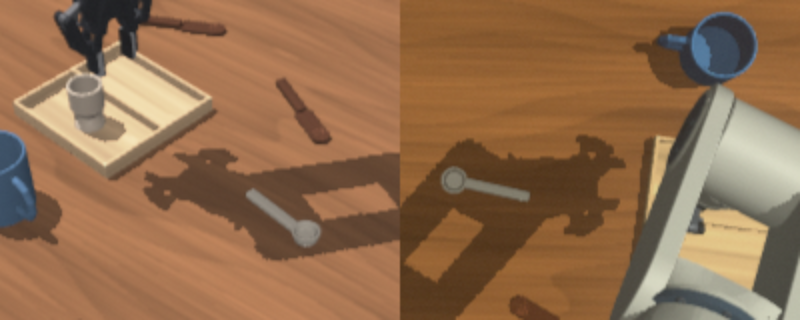

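drive_tool(rows=[5,-7,-40,1,0,0,50,15,-14,-82,2,0,0,50,28,-21,-124,3,0,0,50,42,-28,-166,4,0,0,50,56,-36,-208,5,0,0,50,70,-40,-232,5.4,0,0,50,84,-41,-237,5.4,0,0,50,92,-41,-237,5.4,0,0,50,94,-41,-237,5.4,0,0,50,94,-41,-237,5.4,0,0,50])

```text
clock: 34.85
eef_pos: [508.9, -19.2, 37.9]
tcp_rot: [0.333, 1.568, -1.441]
contact_force: [0.8, -0.7, 0.2]
opening: 0.505
```

```bash
python3 - <<'E'
from h import *
st()
plan([508.5,-18.5,3],1.367-np.pi/2)
cv2.imwrite("pics/c22.png",cv2.resize(grab_frame("scene")[140:240,240:365,::-1],(625,500)))
E
```

```text
t 34.85 tcp [508.9 -19.2  37.9] down [ 0.    -0.003 -1.   ] jaw -0.203 F [ 0.8 -0.7  0.2] open 0.505 q [-0.04  0.45  2.02 -0.    0.67  0.17]
target [508.5 -18.5   3. ] row [34.9 -0.6 -0.7] [ 0.   0.1 -0.1]
```

View pics/c22.png

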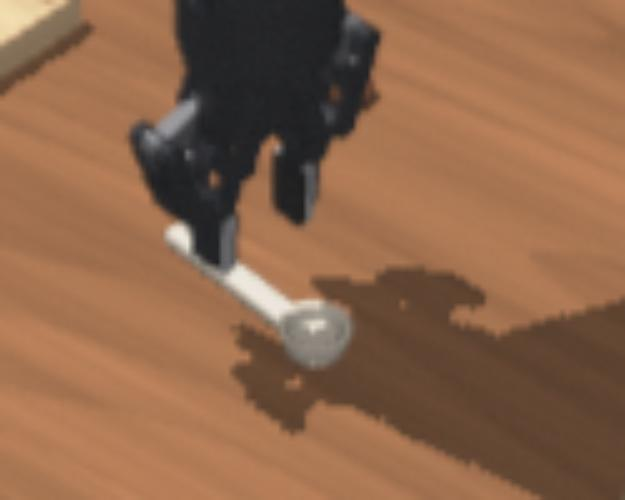

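drive_tool(rows=[12,-0.5,-1,0,0,0,45,23,-0.5,-1,0,0,0,45,30,-0.5,-1,0,0,0,40,34,-0.5,-1,0,0,0,40,35,-0.5,-1,0,0,0,40,35,-0.5,-1,0,0,0,25,35,-0.5,-1,0,0,0,8,35,-0.5,-1,0,0,0,8,35,-0.5,-1,0,0,0,8,35,-0.5,-1,0,0,0,8], newtons=30)

```text
clock: 36.15
eef_pos: [509.0, -18.1, 3.3]
tcp_rot: [0.616, 1.568, -1.158]
contact_force: [-1.0, 0.3, 6.1]
opening: 0.151
```

```bash
python3 - <<'E'
from h import *
st()
c,s=np.cos(-.109),np.sin(-.109)
loc=np.array([-50,-4]); t=np.array([474,-325])+np.array([[c,-s],[s,c]])@loc; print(t)
plan([*t,110],-.109)
cv2.imwrite("pics/c22.png",cv2.resize(grab_frame("scene")[140:240,240:365,::-1],(625,500)))
E
```

```text
t 36.15 tcp [509.  -18.1   3.3] down [ 0.001 -0.003 -1.   ] jaw -0.203 F [-1.   0.3  6.1] open 0.151 q [-0.04  0.52  2.03 -0.    0.59  0.17]
[ 423.86159388 -323.53704702]
target [ 423.9 -323.5  110. ] row [-106.   -21.6  316.6] [-5.4  0.1 -0.1]
```

View pics/c22.png

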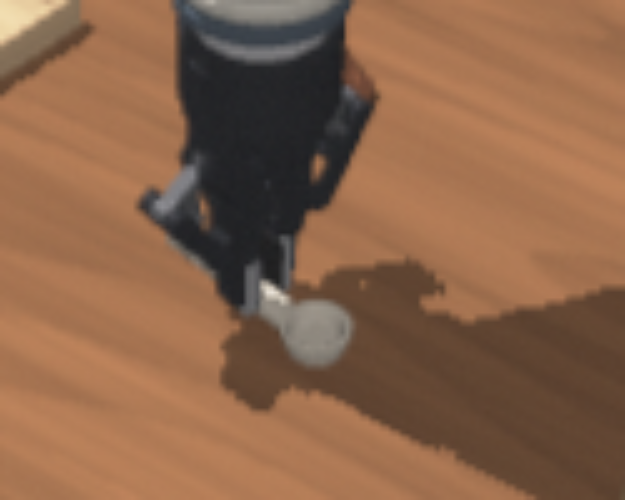

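drive_tool(rows=[-8,0,0,0,0,0,8,-25,0,0,0,0,0,8,-50,0,0,0,0,0,8,-80,-1,15,-0.5,0,0,8,-100,-4,50,-1.5,0,0,8,-106,-7,95,-2.5,0,0,8,-106,-10,140,-3.5,0,0,8,-106,-13,185,-4.5,0,0,8,-106,-16,230,-5.4,0,0,8,-106,-19,275,-5.4,0,0,8])

```text
clock: 37.45
eef_pos: [434.4, -284.8, 111.2]
tcp_rot: [0.695, 1.567, -0.984]
contact_force: [0.6, 0.1, -0.1]
opening: 0.151
```

```bash
python3 - <<'E'
from h import *
st()
plan([424,-323.5,9.5],-.109)
cv2.imwrite("pics/c23.png",cv2.resize(grab_frame("scene")[70:210,150:325,::-1],(625,500)))
E
```

```text
t 37.45 tcp [ 434.4 -284.8  111.2] down [ 0.002 -0.003 -1.   ] jaw -0.109 F [ 0.6  0.1 -0.1] open 0.151 q [-0.58  0.34  1.96 -0.    0.83 -0.47]
target [ 424.  -323.5    9.5] row [101.8  -6.3  39.3] [ 0.   0.2 -0.1]
```

View pics/c23.png

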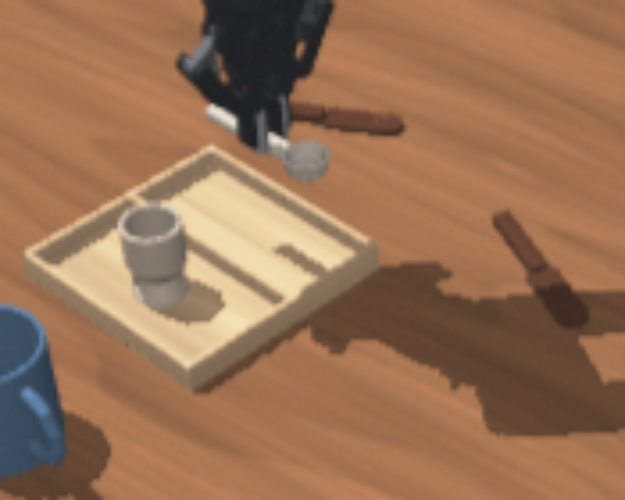

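drive_tool(rows=[5,-3,20,0,0,0,8,15,-6,38,0,0,0,8,30,-6,39,0,0,0,8,45,-6,39,0,0,0,8,60,-6,39,0,0,0,8,75,-6,38,0,0,0,8,86,-6,38,0,0,0,8,92,-6,38,0,0,0,8,95,-6,38,0,0,0,8,95,-6,38,0,0,0,8])

```text
clock: 38.75
eef_pos: [424.0, -326.9, 16.7]
tcp_rot: [0.554, 1.564, -1.126]
contact_force: [0.1, -0.9, 0.1]
opening: 0.153
```

```bash
python3 - <<'E'
from h import *
st()
plan([424,-323.5,9],-.109)
cv2.imwrite("pics/c24.png",cv2.resize(grab_frame("scene")[70:210,150:325,::-1],(625,500)))
E
```

```text
t 38.75 tcp [ 424.  -326.9   16.7] down [ 0.003 -0.006 -1.   ] jaw -0.109 F [ 0.1 -0.9  0.1] open 0.153 q [-0.66  0.52  1.97 -0.01  0.64 -0.54]
target [ 424.  -323.5    9. ] row [ 7.7 -0.4 -3.4] [-0.   0.3 -0.2]
```

View pics/c24.png

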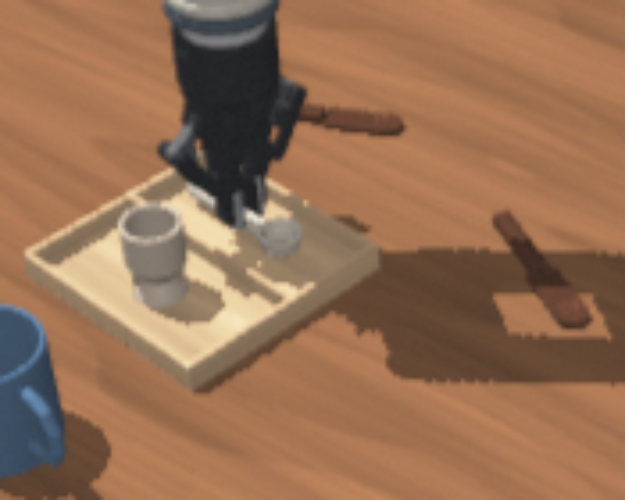

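drive_tool(rows=[2,0,-2,0,0,0,8,4,0,-3,0,0,0,8,5.5,0,-3,0,0,0,8,6.5,0,-3,0,0,0,8,7,0,-3,0,0,0,8,7.5,0,-3,0,0,0,8,7.5,0,-3,0,0,0,8])

```text
clock: 39.67
eef_pos: [424.5, -324.1, 9.4]
tcp_rot: [0.574, 1.564, -1.106]
contact_force: [-0.4, 0.6, -1.2]
opening: 0.155
```

drive_tool(rows=[0.5,0,0,0,0,0,8,1,0,0,0,0,0,8,1,0,0,0,0,0,8])

```text
clock: 40.05
eef_pos: [424.6, -324.1, 9.3]
tcp_rot: [0.583, 1.564, -1.097]
contact_force: [-2.9, 2.0, 13.4]
opening: 0.151
```

Contact. Release and rise well clear.

drive_tool(rows=[-0.5,0,0,0,0,0,18,-0.5,0,0,0,0,0,24,-0.5,0,0,0,0,0,30,-0.5,0,0,0,0,0,30,-6,0,0,0,0,0,30,-20,0,0,0,0,0,30,-50,0,0,0,0,0,30,-90,0,0,0,0,0,30,-140,0,-20,0,0,0,30,-190,0,-60,0,0,0,30])

```text
clock: 41.3
eef_pos: [430.5, -264.4, 200.4]
tcp_rot: [0.675, 1.562, -1.007]
contact_force: [0.1, -0.9, 0.1]
opening: 0.299
```

drive_tool(rows=[0,0,-40,0,0,0,30,0,0,-80,0,0,0,30,0,-10,-120,0,0,0,30,0,-20,-160,0,0,0,30,0,-30,-200,0,0,0,30,0,-40,-240,0,0,0,30,0,-50,-270,0,0,0,30,0,-50,-270,0,0,0,30])

```text
clock: 42.3
eef_pos: [410.3, 11.0, 199.2]
tcp_rot: [0.777, 1.562, -0.902]
contact_force: [-0.7, -0.8, 0.3]
opening: 0.299
```

```bash
python3 - <<'E'
from h import *
st()
for n in("scene","top"): cv2.imwrite(f"pics/{n}25.png",grab_frame(n)[:,:,::-1])
E
```

```text
t 42.3 tcp [410.3  11.  199.2] down [ 0.006 -0.007 -1.   ] jaw -0.108 F [-0.7 -0.8  0.3] open 0.299 q [ 0.03  0.05  2.1  -0.01  0.99  0.14]
```

View pics/scene25.png

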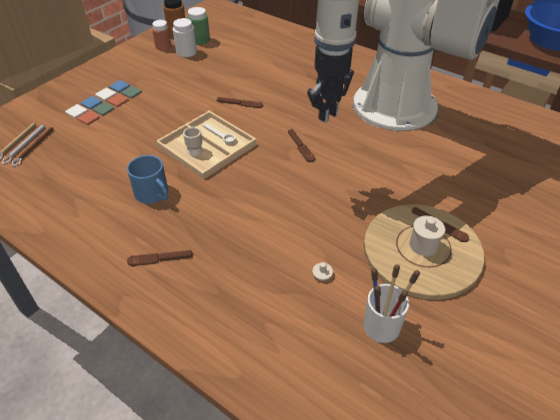

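View pics/top25.png

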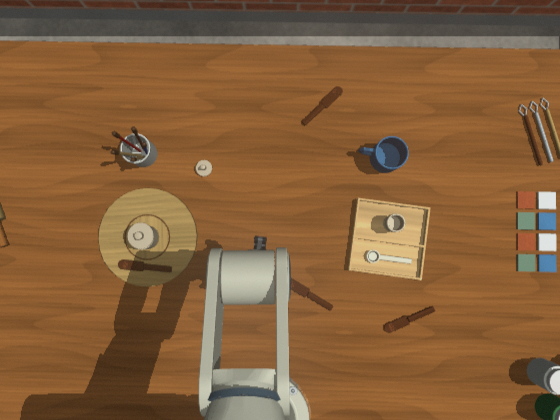

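```bash
python3 - <<'E'
from h import *
t=cv2.imread("pics/top25.png");s=cv2.imread("pics/scene25.png")
up=lambda a:cv2.resize(a,(400,300),interpolation=cv2.INTER_CUBIC)
cv2.imwrite("pics/c25.png",np.vstack([np.hstack([up(s[195:285,360:480]),up(t[190:280,90:210])]),np.hstack([up(s[105:180,157:257]),up(t[190:289,325:457])])]))
for n,im,g in(("top",t,(142,236)),("scene",s,(428,237))):
    im=im[:,:,::-1]; c=contour(pale(im),g); print(n,'lid',circ(n,c,84,33))
m=dark(t[:,:,::-1]).astype(np.uint8); print(cast('top',np.array([(119,265),(170,269)]),24), cast('top',np.array([(119,265),(170,269)]),24)-[465.2,307.7])
im=s[:,:,::-1]; h=cv2.cvtColor(np.ascontiguousarray(im),cv2.COLOR_RGB2HSV)
E
```

```text
top lid (array([468.39976107, 310.07405907]), np.float64(31.70469569942683), np.float64(0.7347987466550528))
scene lid (array([468.87456844, 312.54778104]), np.float64(33.37348520281351), np.float64(0.696593777046322))
[[390.15017602 377.19793293]
 [382.60008526 243.6131096 ]] [[-75.04982398  69.49793293]
 [-82.59991474 -64.0868904 ]]
```

View pics/c25.png

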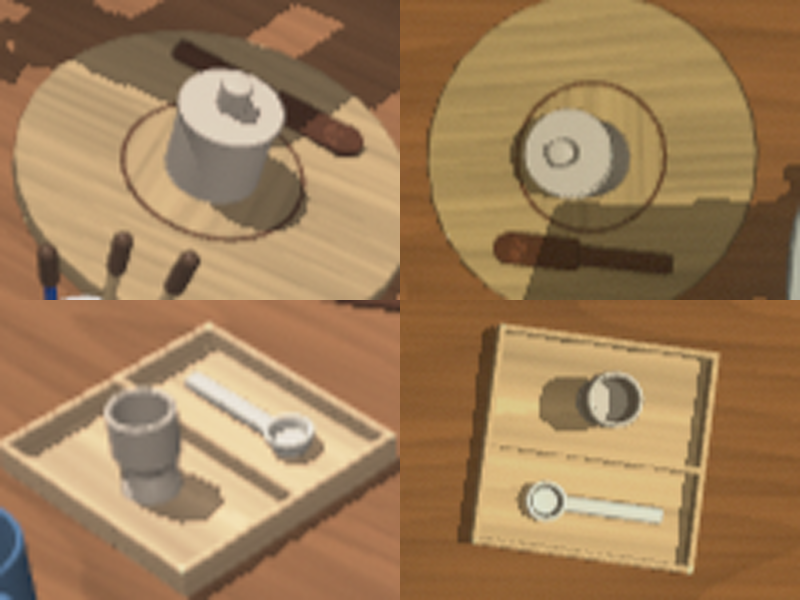

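```bash
python3 -c "
from rig import sign_off; print(sign_off())"
```

```text
the job is handed in; nothing more can be done
None
```

I made up both orders and handed the job in at about 42 s of the 131 s allowed, with the arm parked clear of everything.

- **Bat:** The jar stands in the middle, about 3 mm off the ring's centre by eye. I put the wide lid on after the jar was released. It seated at the height it should: the TCP stood at 89.2 mm, and the spigot underside 70 mm above the table. The spreader, the one farthest to the robot's left, lies flat about 75–80 mm from the bat's centre on the robot's side, clear of the jar and inside the rim.
- **Tray:** The egg cup stands in the wider compartment. The spoon lies flat in the narrower one.
- **Bystanders:** The small lid, mug and brush pot look unmoved in the last pictures.

**Disagreements:**
- The two cameras differed by about 3 mm in y, so I used values between them.
- Both views of the finished jar put the lid about 3 mm in x off where it was released (465.4 mm). In y, one view put it 0.5 mm off and the other 3 mm. This is within the 5 mm spigot clearance, and the lid looks level.
- Contact forces on setting down were at most about 17 N, when the spreader touched the bat.

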